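# Load three reagent bottles in single file into an analyser's feed lane

### The job

Load the three reagent bottles into the analyser's feed lane one at a time, in single file: green cap first so that it is deepest, then yellow, then red, each slid in between the guide rails and under the clear cover, pushing the sprung follower back, until the orange catch has snapped shut behind it, and at the end all three are held in the lane by the catch. Keep the bottles upright, push gently so that the row never rams the follower against its stop, and leave the tube rack, the slide box and the amber bottle where they stand.

Things in the scene. Friction and masses are not known exactly. Their poses are not given: they have to be found in the camera images.
- analyser: White bench-top analyser, fixed, with a straight bottle lane at its side. Origin on the bench, mid-lane, at the lane's mouth; y runs into the lane (the way to push), x across, z up. The lane has no floor: bottles slide on the bench (friction about 0.35). Housing from y = 335 mm, 310 mm high. Full lane: bottle centres at y = 119 (red), 183 (yellow), 247 mm (green); up to 6 mm deeper is fine.
- lane_mouth (a point): Middle of the lane's mouth on the bench, same frame as the analyser. Two steel guide rods a side (8 mm thick, smooth, at heights 12 and 46 mm) leave 69 mm clear width from y = 0 to 335 mm and flare out from y = 0 back to y = -35 mm (124 mm between rod centres there). Rod brackets and feet reach x = +-77 mm, up to 54 mm high.
- cover_edge (a point): Middle of the lower front edge of the clear flat cover over the lane: at y = 70 mm in the analyser's frame, 104 mm above the bench. The cover is 4 mm thick, 120 mm wide and runs from here to y = 340 mm; a bottle passes under it with 9 mm to spare. An upright tool cannot follow a bottle under it to the catch: lean the tool back out of the lane, 35 to 45 degrees.
- catch (a joint): Angle of the orange spring catch in rad: 0 = shut (rest), 0.95 = swung fully aside towards +x; a passing bottle swings it to about 0.7. It gives way with a few N to a bottle going in, locks against one coming back, and snaps shut once the bottle's centre has passed y = 119 mm of the analyser.
- catch_tip (a point): The catch's round tip (4 mm radius) on the lane's +x side, 20 to 36 mm above the bench; shut, it is at x = 21.5, y = 90 mm in the analyser's frame, so the lane beside it is clear from x = -34.5 to 17.5 mm. Its upright pivot is at x = 40, y = 71.5 mm.
- follower: Grey sprung follower plate across the lane, 56 mm wide, 5 to 75 mm above the bench. Origin mid-face (the face towards the mouth), at bench height. In the analyser's frame the face rests at y = 99 mm and slides to its end stop at 285; its spring pushes back with 2 N at rest to 4 N at the stop. A full row held by the catch has it at 279, so the last bottle can go at most 6 mm past the catch.
- bottle_green: A white plastic reagent bottle standing upright: body 64 mm diameter and 66 mm tall, then a sloping shoulder, and a green screw cap 38 mm in diameter from 72 mm to 95 mm above the bench, with a green band round the body; about 0.24 kg. Origin at the centre of its underside, z up.
- bottle_yellow: A white plastic reagent bottle standing upright: body 64 mm diameter and 66 mm tall, then a sloping shoulder, and a yellow screw cap 38 mm in diameter from 72 mm to 95 mm above the bench, with a yellow band round the body; about 0.24 kg. Origin at the centre of its underside, z up.
- bottle_red: A white plastic reagent bottle standing upright: body 64 mm diameter and 66 mm tall, then a sloping shoulder, and a red screw cap 38 mm in diameter from 72 mm to 95 mm above the bench, with a red band round the body; about 0.24 kg. Origin at the centre of its underside, z up.
- tube_rack: Bystander: a turquoise rack of capped sample tubes, 70 x 130 mm, 86 mm tall. Origin at the centre of its underside, long side along y.
- slide_box: Bystander: a flat blue and white microscope slide box, 75 x 95 mm, 30 mm tall. Origin at the centre of its underside.
- amber_bottle: Bystander: a brown glass bottle with a black cap, 72 mm diameter, 134 mm tall. Origin at the centre of its underside.
There are look-alikes about, which are no part of the job. Leave any blue look-alike of the bottle_red alone. Leave any pink or purple look-alike of the bottle_green alone.

How it is judged (in metres and radians):
On the way, in this order (a step that is already met when the one before it is completed fails the run):
1. the green bottle is in the lane and the catch has shut behind it (y of bottle_green in the frame of analyser above 0.112 m and x of bottle_green in the frame of analyser between -0.008 and 0.008 m and value of joint catch below 0.15 rad), for 0.1 s.
2. the yellow bottle is in the lane and the catch has shut behind it (y of bottle_yellow in the frame of analyser above 0.112 m and x of bottle_yellow in the frame of analyser between -0.008 and 0.008 m and value of joint catch below 0.15 rad), for 0.1 s.
3. the red bottle is in the lane and the catch has shut behind it (y of bottle_red in the frame of analyser above 0.112 m and x of bottle_red in the frame of analyser between -0.008 and 0.008 m and value of joint catch below 0.15 rad), for 0.1 s.
At the end, for the whole second after the job is handed in: All three bottles stand upright on the bench (within 0.08 rad) and at rest between the guide rails, in single file: red next to the catch, yellow behind it, green deepest, each from 8 mm short of to 10 mm beyond its full-row place, and the catch is shut (below 0.15 rad) behind the red one (y of bottle_red in the frame of analyser between 0.1108 and 0.1288 m and x of bottle_red in the frame of analyser between -0.008 and 0.008 m and z of each of bottle_red, bottle_yellow, bottle_green in the frame of analyser below 0.005 m and angle between each of bottle_red, bottle_yellow, bottle_green's own z axis and vertical below 0.08 rad and linear speed of each of bottle_red, bottle_yellow, bottle_green below 0.02 m/s and y of bottle_yellow in the frame of analyser between 0.1748 and 0.1928 m and x of bottle_yellow in the frame of analyser between -0.008 and 0.008 m and y of bottle_green in the frame of analyser between 0.2388 and 0.2568 m and x of bottle_green in the frame of analyser between -0.008 and 0.008 m and value of joint catch below 0.15 rad); the robot touches nothing.
It fails at once if a bottle is tipped over (leans more than 0.6 rad) (angle between any of bottle_red, bottle_yellow, bottle_green's own z axis and vertical above 0.6 rad).
It fails at once if the follower is rammed (pressed with over 40 N) (contact force between follower and anything else above 40 N).
It fails at once if the tube rack, the slide box or the amber bottle is moved more than 30 mm or leans over (distance of any of tube_rack, slide_box, amber_bottle from where it was at the start of the episode above 0.03 m or angle between any of tube_rack, slide_box, amber_bottle's own z axis and vertical above 0.3 rad).
It also fails if it takes over 72 s, if anything falls off the work surface, if the arm or the gripper's body presses on something with over 40 N, if the wrist force passes 120 N, or if a joint passes its speed limit or range.

### The arm

A 6-joint arm with a two-finger parallel gripper is mounted at the origin on the work surface. World frame = base frame: x ahead of the robot, y to its left, z up, the work surface at z = 0. Lengths are in m, angles in degrees, forces in N, time in s.
With the tool pointing down it reaches from about 0.25 to 0.725 m from the base axis. Payload 9.7 kg.
Tool frame: the origin (TCP) lies between the finger pads; the fingertips stand 19 mm ahead of it and the grasp point (between the pads) is the TCP; z points along the fingers, y is the line along which they close (so a half turn about z gives the same grasp; the last joint's range is limited). The gripper opens to 85 mm and grips with 20 to 120 N. Pads are 22 mm wide; open, the fingers measure 114 mm over their backs; the gripper's body (76 mm by 85 mm) begins 54 mm behind the grasp point. The pads swing forward as they close: fully open they stand 13 mm farther back than shut.
Start: joints at [-73.453, 4.979, 10.078, 95.1, 0, 90], TCP at [0.157, -0.527, 0.25] pointing down, gripper open.
Joint ranges: [-179.16, 179.16], [-48.56, 103.87], [-65.8, 70.77], [-126.05, 130.52], [-82.76, 87.17], [-180, 180]. Speed limits (degrees/s): [127.2, 127.2, 147.25, 180, 180, 180].

### API

Orientations are given as [roll, pitch, yaw] about the fixed x, y, z axes, in that order (R = Rz(yaw) Ry(pitch) Rx(roll)).
In Python, from workcell import bot gives the robot as it stands. The module is installed in compiled form; this text tells all that it offers.
- The arm moves only by the shell command python3 -m crank 'ROWS' [OPENING] [FORCE]. ROWS is JSON, a list that holds one entry, the list of rows, each a list of 6 numbers: the shift along the world's x, y, z as a fraction of full scale, then the turn, a rotation vector about the world's x, y, z as a fraction of full scale. In form: [[[x, y, z, wx, wy, wz], ...]]. A call has 1 to 20 rows; each row shifts and turns the commanded pose from where the row before left it; what a row does not reach is not made up. Full scale, the value 1, is 20 mm for a shift and 0.12 rad for a turn. A row lasts 1/12 s, in which the tool goes at most 41.7 mm and 7.16 degrees, less where a joint would pass 70% of its speed; a pose out of reach is approached as far as the arm can. A call with a number of a shift or a turn outside -1 to 1 is refused whole. A call with a gripper value outside its range is refused whole. OPENING is the opening, from 0 (shut) to 1 (fully open), set as the call begins (- or left out, the last holds). The fingers move at their own pace and stop on an object; FORCE is the grip in N (left out, the last holds). Time passes only in rows, so rows that do not move let the fingers close. It gives the time, the measured TCP pose, the force, the opening and the grip force at its end, in the units of the state.
- bot.get_obs(): the state, without advancing time (a new reading comes with each control period).
- bot.camera(name): name is "scene" or "top"; returns the picture (400x640x3 uint8, red, green, blue); there is no depth.
- bot.camera_model(name): a dict with "vertical_fov" (degrees; the focal length in pixels is half the picture's height over the tangent of half this angle, whatever the lens; pixels are square), "cx", "cy" (the principal point, pixels), "R" (3x3) and "t" (3): a world point X has camera coordinates R X + t. Camera axes: x right, y down, z forward; pixel columns grow to the right and rows downward; lengths in m; the calibration is good to about 2 mm. A picture is of the moment at which its call begins. camera_model takes no time and is no camera call.
- bot.job_done(): hands the job in; it is judged then, once.
The state is a dict: "time": time; "q": joint angles; "qd": joint speeds; "joint_efforts": joint torques, N m; "ee_pos": TCP position; "tcp_rot": TCP orientation; "wrist_force": force on the tool from outside, world axes, zero at the start; "torque": the same for the moment, N m; "opening": finger opening in m; "grasp_force": force on a finger pad.
Only numpy, scipy, OpenCV 4.12 (cv2) and the standard library are available. Lean on these libraries where they do the work, as an engineer would, in place of code of your own. Each camera call takes 0.05 s, during which the arm holds its last target. There are 200 camera calls.

## Working session

There is one attempt and no reset: what is moved stays moved. The work goes in short steps, Python scripts to look and compute and a shell command to move; the robot and the scene stay as the last step left them, time stands still between calls to the robot, and variables do not carry over. Pictures are saved under pics/ and viewed, at most 10 in all, crops included, and the job is handed in when it is done.

```bash
mkdir -p pics; python3 - <<'E'
from workcell import bot
import cv2
for n in("scene","top"):
    im=bot.camera(n); cv2.imwrite(f"pics/{n}0.png",cv2.cvtColor(im,cv2.COLOR_RGB2BGR))
    print(n,bot.camera_model(n))
print(bot.get_obs())
E
```

```text
scene {'vertical_fov': 49.7992764397913, 'cx': 324.4259761813045, 'cy': 193.16638064625553, 'R': array([[-0.31060779,  0.95052547, -0.00491313],
       [ 0.71754538,  0.2310795 , -0.65706232],
       [-0.62341915, -0.20761407, -0.75382025]]), 't': array([ 0.3042916 , -0.28885252,  1.30356565])}
top {'vertical_fov': 48.80500099479252, 'cx': 316.96318288173444, 'cy': 202.15737634712985, 'R': array([[ 0.00794952, -0.99987182, -0.01389799],
       [-0.98070046, -0.00508038, -0.19545023],
       [ 0.19535457,  0.0151835 , -0.98061514]]), 't': array([-0.1359706 ,  0.54665181,  0.88235966])}
{'time': 0.1, 'q': array([-7.34542029e+01,  5.00886828e+00,  1.00398345e+01,  9.51001127e+01,
        1.74258447e-03,  8.99989650e+01]), 'qd': array([-0.0272129 , -0.23299585,  0.16016714, -0.01972502,  0.01646865,
       -0.03145148]), 'joint_efforts': array([ 5.71401761e-04, -5.21559834e+01,  4.65656555e+01,  1.59424462e-02,
       -1.83279508e-05,  4.75248299e-06]), 'ee_pos': array([ 0.15658619, -0.52705028,  0.24965266]), 'tcp_rot': array([-1.79930854e+02, -1.74383231e-03,  1.65468300e+01]), 'wrist_force': array([0.0701964 , 0.1631601 , 0.18179915]), 'torque': array([ 0.00194192, -0.07030027, -0.05299937]), 'grasp_force': 0.0, 'opening': 0.08574651828526571}
```

View pics/scene0.png

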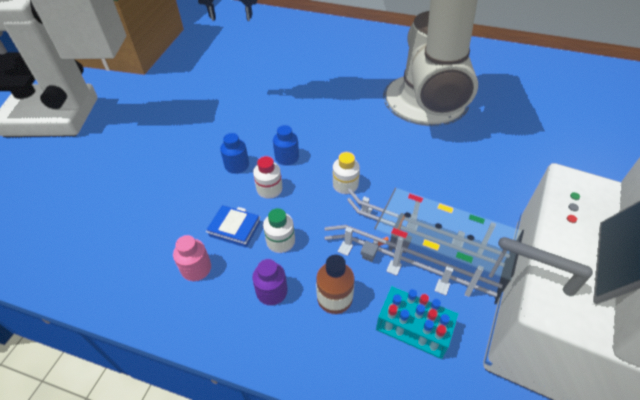

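View pics/top0.png

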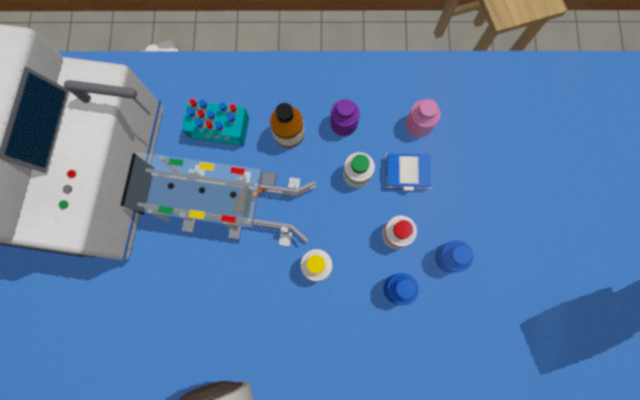

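The scene view has the red cap at (266,164), the green cap at (278,216), the yellow cap at (347,160) and the lane mouth near (345,215). The top view has the red cap at (403,230), the green at (360,163), the yellow at (316,264), the lane running left from about (300,210), and coloured stickers on the cover.

```bash
cat > h.py <<'E'
import numpy as np, cv2
from workcell import bot
CM={n:bot.camera_model(n) for n in("scene","top")}
def P(n):
    m=CM[n]; f=200/np.tan(np.radians(m["vertical_fov"]/2))
    return np.array([[f,0,m["cx"]],[0,f,m["cy"]],[0,0,1]])@np.c_[m["R"],m["t"]]
def tri(a,b):
    X=cv2.triangulatePoints(P("scene"),P("top"),np.float64(a).reshape(2,1),np.float64(b).reshape(2,1)); return X[:3,0]/X[3,0]
def proj(n,X):
    p=P(n)@np.append(X,1); return p[:2]/p[2]
def ray(n,uv,z):
    M=P(n); H=np.c_[M[:,0],M[:,1],M[:,2]*z+M[:,3]]; v=np.linalg.solve(H,[*uv,1]); return v[:2]/v[2]
RNG={"red":[((0,150,110),(6,255,255)),((174,150,110),(180,255,255))],"yellow":[((22,150,120),(32,255,255))],"green":[((55,120,50),(80,255,255))],"orange":[((8,180,120),(19,255,255))]}
def blobs(im,c,amin=12):
    h=cv2.cvtColor(im,cv2.COLOR_RGB2HSV); m=sum(cv2.inRange(h,*r) for r in RNG[c])
    n,l,s,ce=cv2.connectedComponentsWithStats(m)
    return [(ce[i].round(1).tolist(),s[i].tolist()) for i in range(1,n) if s[i,4]>=amin]
E
python3 - <<'E'
from h import *
for n in CM:
    im=cv2.cvtColor(cv2.imread(f"pics/{n}0.png"),cv2.COLOR_BGR2RGB)
    for c in RNG: print(n,c,blobs(im,c))
a=cv2.imread("pics/top0.png")[145:250,120:330]; b=cv2.imread("pics/scene0.png")[170:310,320:530]
z=lambda x,s:cv2.resize(x,None,fx=s,fy=s,interpolation=cv2.INTER_CUBIC)
cv2.imwrite("pics/ztop.png",z(a,3.8)); cv2.imwrite("pics/zsc.png",z(b,3.8))
E
```

```text
scene red [([264.8, 162.5], [258, 158, 15, 10, 118]), ([415.1, 197.7], [409, 195, 13, 6, 35]), ([571.6, 218.1], [568, 216, 8, 5, 32]), ([399.1, 232.6], [392, 229, 15, 8, 68]), ([424.0, 298.5], [421, 295, 7, 8, 44]), ([392.6, 308.8], [389, 305, 8, 8, 48]), ([432.3, 313.6], [429, 310, 8, 8, 51]), ([440.7, 329.6], [437, 326, 8, 8, 56])]
scene yellow [([345.8, 158.8], [340, 153, 14, 14, 151]), ([445.0, 207.8], [439, 205, 13, 7, 47]), ([430.8, 244.3], [424, 240, 15, 9, 72])]
scene green [([574.8, 195.4], [571, 193, 8, 6, 30]), ([276.3, 216.2], [269, 209, 17, 16, 193]), ([476.4, 218.7], [470, 216, 14, 7, 46]), ([464.0, 256.7], [457, 252, 15, 10, 77])]
scene orange []
top red [([192.4, 102.3], [190, 99, 6, 7, 30]), ([232.4, 107.5], [230, 105, 6, 6, 30]), ([200.3, 112.7], [198, 110, 6, 7, 33]), ([208.4, 123.7], [206, 121, 6, 7, 35]), ([237.0, 170.4], [231, 168, 13, 6, 66]), ([71.0, 173.5], [68, 171, 7, 6, 38]), ([228.1, 218.4], [221, 215, 15, 8, 81]), ([402.5, 229.0], [394, 221, 18, 17, 243])]
top yellow [([206.0, 166.0], [200, 163, 13, 7, 67]), ([196.5, 213.9], [190, 211, 14, 7, 84]), ([315.5, 263.9], [307, 255, 18, 19, 256])]
top green [([359.6, 163.4], [352, 155, 16, 18, 226]), ([175.2, 161.6], [169, 159, 14, 6, 68]), ([63.0, 204.1], [60, 201, 7, 7, 40]), ([165.1, 209.5], [158, 206, 15, 8, 87])]
top orange [([295.0, 122.8], [287, 108, 15, 27, 209])]
```

View pics/ztop.png

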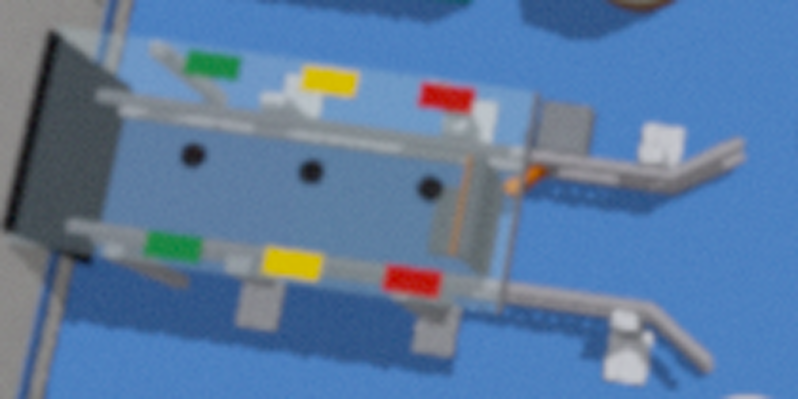

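View pics/zsc.png

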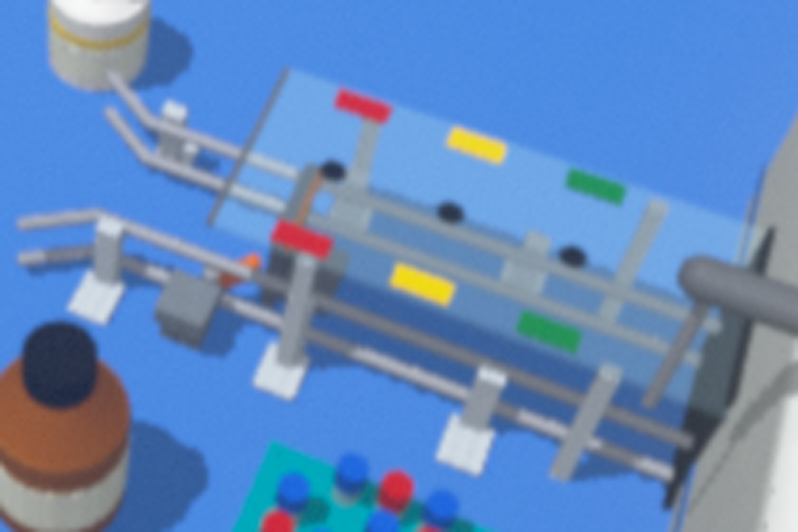

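The top crop shows the cover's front edge from about (261,170) to (252,226) px. The orange tip is at about (255,194), the stickers lie in two rows, and three black dots lie on the lane midline. The scene crop shows the cover's front corners at (395,188) and (375,228), with the tip near (386,239).

```bash
python3 - <<'E'
from h import *
from scipy.spatial.transform import Rotation
I={n:cv2.cvtColor(cv2.imread(f"pics/{n}0.png"),cv2.COLOR_BGR2RGB) for n in CM}
RNG["red"]=[((0,130,60),(7,255,255)),((172,130,60),(180,255,255))]
RNG["yellow"]=[((20,130,70),(34,255,255))]; RNG["green"]=[((50,110,25),(85,255,255))]
def near(n,c,uv):
    return np.array(min(blobs(I[n],c),key=lambda b:np.hypot(*(np.array(b[0])-uv)))[0])
def show(k,a,b):
    X=tri(a,b); print(k,(X*1000).round(1),"err px",np.hypot(*(proj("scene",X)-a)).round(2)); return X
S={}
for k,c,a,b in [("capR","red",(265,163),(402,229)),("capY","yellow",(346,159),(315,264)),("capG","green",(276,216),(360,163)),
 ("r+","red",(399,232),(237,170)),("r-","red",(415,198),(228,218)),("y+","yellow",(431,244),(206,166)),("y-","yellow",(445,208),(196,214)),("g+","green",(464,257),(175,162)),("g-","green",(476,219),(165,209))]:
    S[k]=show(k,near("scene",c,a),near("top",c,b))
u=lambda *p:np.array(p)/3.8
show("edge+",u(210,222)+(320,170),u(537,95)+(120,145)); show("edge-",u(287,70)+(320,170),u(500,308)+(120,145))
show("tip",u(250,262)+(320,170),u(512,187)+(120,145))
show("dotr",u(332,171)+(320,170),u(430,188)+(120,145));show("dotg",u(572,257)+(320,170),u(193,155)+(120,145))
show("post",u(109,222)+(320,170),u(662,128)+(120,145))
m={c:(S[c+"+"]+S[c+"-"])/2 for c in "ryg"}
ax=(m["g"]-m["r"])[:2]; L=np.hypot(*ax); ax/=L; yaw=np.degrees(np.arctan2(-ax[0],ax[1]))
c=(S["r+"]+S["y+"]+S["g+"]-S["r-"]-S["y-"]-S["g-"])/3
print("L",L,"yaw",yaw,"perp yaw",np.degrees(np.arctan2(c[1],c[0])),np.hypot(*c[:2]))
mm=sum(m.values())/3
print("origin if stickers at 119/183/247:",mm[:2]-.183*ax, "y+ at g+",mm)
E
```

```text
capR [ 486.1 -305.5   90.2] err px 0.24
capY [ 415.4 -130.9   86.6] err px 0.01
capG [ 623.2 -220.5   86.8] err px 0.26
r+ [601.   29.4 110.1] err px 0.16
r- [502.2  43.3 109.3] err px 0.33
y+ [609.7  92.3 110.3] err px 0.21
y- [511.1 106.5 109.8] err px 0.24
g+ [618.5 155.6 110.4] err px 0.23
g- [519.7 169.4 110. ] err px 0.15
edge+ [602.7 -18.3 106.1] err px 0.68
edge- [487.5  -2.5 107.3] err px 0.83
tip [568.4   3.9  33.2] err px 0.1
dotr [551.3  36.  107.9] err px 0.46
dotg [568.7 163.  107.7] err px 0.39
post [593.2 -78.8  69.1] err px 2.79
L 0.12731991524393052 yaw -7.8805487567886585 perp yaw -8.043611786064965 0.09971906365511339
origin if stickers at 119/183/247: [ 0.53528306 -0.08185765] y+ at g+ [0.56037387 0.09941411 0.10999794]
```

The lane origin comes out at about (535.5, -81.5) mm with a yaw of -7.95°. The catch tip and cover edge agree with that to about 2 mm. I'm moving to the green bottle now.

```bash
python3 -m crank '[[[1,0.766,0,0,0,0.476],[1,0.766,0,0,0,0.476],[1,0.766,0,0,0,0.476],[1,0.766,0,0,0,0.476],[1,0.766,0,0,0,0.476],[1,0.766,0,0,0,0.476],[1,0.766,0,0,0,0.476],[1,0.766,0,0,0,0.476],[1,0.766,0,0,0,0.476],[1,0.766,0,0,0,0.476],[1,0.766,0,0,0,0.476],[1,0.766,0,0,0,0.476],[1,0.766,0,0,0,0.476],[1,0.766,0,0,0,0.476],[1,0.766,0,0,0,0.476],[1,0.766,0,0,0,0.476],[1,0.766,0,0,0,0.476],[1,0.766,0,0,0,0.476],[1,0.766,0,0,0,0.476],[1,0.766,0,0,0,0.476]]]' 0.8 30; python3 -m crank '[[[0.833,0,-1,0,0,0],[0.833,0,-1,0,0,0],[0.833,0,-1,0,0,0],[0.833,0,-1,0,0,0],[0,0,-0.5,0,0,0],[0,0,0,0,0,0],[0,0,0,0,0,0]]]'
```

```text
time: 1.77
ee_pos: [0.5575, -0.2198, 0.2498]
tcp_rot: [-180.0, -0.0, 82.2]
wrist_force: [0.1, 0.3, -0.2]
opening: 0.0684
grasp_force: 0.0
time: 2.35
ee_pos: [0.6226, -0.2207, 0.1599]
tcp_rot: [-179.9, -0.0, 82.0]
wrist_force: [-0.1, -0.2, 0.7]
opening: 0.0682
grasp_force: 0.0
```

```bash
python3 -m crank '[[[0,0,-0.8,0,0,0],[0,0,-0.8,0,0,0],[0,0,-0.8,0,0,0],[0,0,-0.5,0,0,0],[0,0,-0.4,0,0,0],[0,0,0,0,0,0]]]'; python3 -m crank '[[[0,0,0,0,0,0],[0,0,0,0,0,0],[0,0,0,0,0,0],[0,0,0,0,0,0],[0,0,0,0,0,0],[0,0,0,0,0,0]]]' 0 30; python3 - <<'E'
from h import *
for n in CM: cv2.imwrite(f"pics/{n}1.png",cv2.cvtColor(bot.camera(n),cv2.COLOR_RGB2BGR))
a=cv2.imread("pics/top1.png")[90:290,240:440]; b=cv2.imread("pics/scene1.png")[120:320,200:400]
cv2.imwrite("pics/a1.png",cv2.resize(np.hstack([a,b]),None,fx=2,fy=2))
E
```

```text
time: 2.85
ee_pos: [0.6227, -0.2209, 0.0937]
tcp_rot: [-179.9, -0.0, 82.0]
wrist_force: [-0.5, 0.3, 0.5]
opening: 0.0683
grasp_force: 0.0
time: 3.35
ee_pos: [0.6237, -0.221, 0.0958]
tcp_rot: [179.9, 0.0, 82.0]
wrist_force: [-2.3, 0.3, 5.7]
opening: 0.0374
grasp_force: 29.9
```

View pics/a1.png

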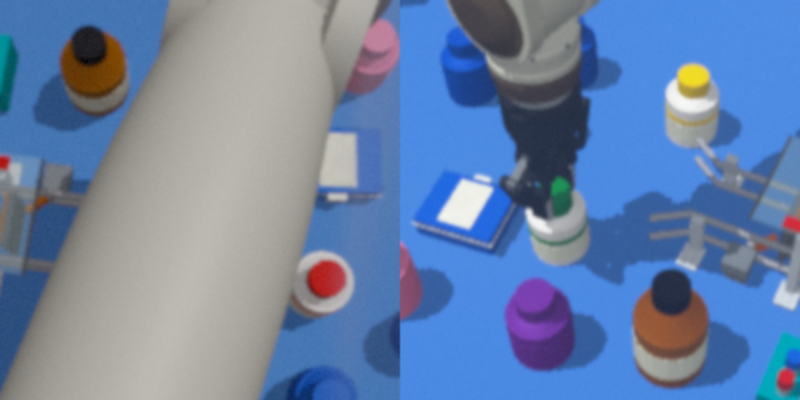

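The gripper closed to 37 mm on the green cap, in the crop at (560,195), and the neighbours are untouched. Next I lift it and carry it to the lane mouth.

```bash
python3 -m crank '[[[0,0,0.75,0,0,0],[0,0,0.9,0,0,0],[0,0,0.9,0,0,0],[0,0,0.7,0,0,0],[-0.5,0.6,0,0,0,0],[-0.764,0.956,0,0,0,0],[-0.764,0.956,0,0,0,0],[-0.764,0.956,0,0,0,0],[-0.764,0.956,0,0,0,0],[-0.764,0.956,0,0,0,0],[-0.264,0.356,0,0,0,0],[0,0,0,0,0,0],[0,0,0,0,0,0],[0,0,-0.9,0,0,0],[0,0,-0.9,0,0,0],[0,0,-0.7,0,0,0],[0,0,-0.4,0,0,0],[0,0,-0.2,0,0,0],[0,0,0,0,0,0]]]'; python3 - <<'E'
from h import *
for n in CM: cv2.imwrite(f"pics/{n}2.png",cv2.cvtColor(bot.camera(n),cv2.COLOR_RGB2BGR))
a=cv2.imread("pics/top2.png")[130:280,200:350]; b=cv2.imread("pics/scene2.png")[150:300,280:430]
cv2.imwrite("pics/a2.png",cv2.resize(np.hstack([a,b]),None,fx=2.6,fy=2.6))
E
```

```text
time: 5.03
ee_pos: [0.5317, -0.1066, 0.0969]
tcp_rot: [-180.0, 0.0, 82.0]
wrist_force: [0.2, -0.2, -2.1]
opening: 0.037
grasp_force: 31.4
```

View pics/a2.png

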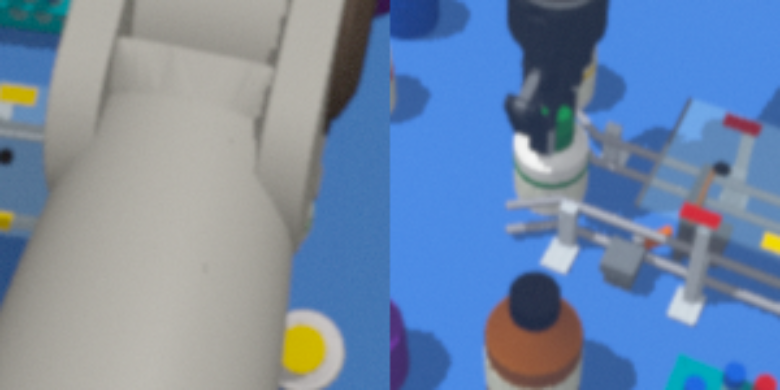

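The green bottle hangs upright in the flared mouth, in the right half of the crop at (550,165), about 1 mm off the bench. I'm sliding it in to y = 45 mm.

```bash
python3 -m crank '[[[0.069,0.495,-0.04,0,0,0],[0.069,0.495,0,0,0,0],[0.069,0.495,0,0,0,0],[0.069,0.495,0,0,0,0]]]';  python3 -m crank '[[[0.069,0.495,0,0,0,0],[0.069,0.495,0,0,0,0],[0.069,0.495,0,0,0,0],[0,0,0,0,0,0],[0,0,0,0,0,0]]]'; python3 -c "
from h import *
for n in CM: cv2.imwrite(f'pics/{n}3.png',cv2.cvtColor(bot.camera(n),cv2.COLOR_RGB2BGR))"
```

```text
time: 5.47
ee_pos: [0.5374, -0.0651, 0.0968]
tcp_rot: [180.0, -0.0, 82.0]
wrist_force: [0.3, -0.6, -2.4]
opening: 0.0374
grasp_force: 31.3
time: 5.88
ee_pos: [0.5414, -0.0361, 0.0965]
tcp_rot: [-180.0, 0.0, 82.1]
wrist_force: [-0.3, 0.9, -2.3]
opening: 0.0373
grasp_force: 31.3
```

```bash
python3 -m crank '[[[0,0,-0.06,0,0,0],[0,0,0,0,0,0]]]' ; python3 -m crank '[[[0,0,0,0,0,0],[0,0,0,0,0,0],[0,0,0,0,0,0],[0,0,0.5,0,0,0],[0,0,1,0,0,0],[0,0,1,0,0,0],[0,0,0.5,0,0,0]]]' 0.7; python3 -m crank '[[[-0.112,-0.707,0,0.96,-0.134,0],[-0.112,-0.707,0,0.96,-0.134,0],[-0.112,-0.707,0,0.96,-0.134,0],[-0.112,-0.707,0,0.96,-0.134,0],[-0.112,-0.707,0,0.96,-0.134,0],[-0.112,-0.707,0,0.96,-0.134,0],[0,0,-0.8,0,0,0],[0,0,-0.8,0,0,0],[0,0,-0.8,0,0,0],[0,0,-0.8,0,0,0],[0,0,0,0,0,0],[0,0,0,0,0,0]]]' 0; python3 - <<'E'
from h import *
for n in CM: cv2.imwrite(f"pics/{n}4.png",cv2.cvtColor(bot.camera(n),cv2.COLOR_RGB2BGR))
a=cv2.imread("pics/top4.png")[130:280,200:350]; b=cv2.imread("pics/scene4.png")[130:280,280:430]
cv2.imwrite("pics/a4.png",cv2.resize(np.hstack([a,b]),None,fx=2.6,fy=2.6))
E
```

```text
time: 6.15
ee_pos: [0.5413, -0.0373, 0.0958]
tcp_rot: [180.0, -0.0, 82.0]
wrist_force: [-1.9, 0.4, 2.2]
opening: 0.0369
grasp_force: 31.6
time: 6.73
ee_pos: [0.542, -0.0369, 0.1584]
tcp_rot: [179.8, -0.0, 82.0]
wrist_force: [0.0, -0.6, 0.4]
opening: 0.0597
grasp_force: 0.0
time: 7.73
ee_pos: [0.5275, -0.1215, 0.0911]
tcp_rot: [-179.9, -40.0, 81.9]
wrist_force: [0.3, 0.2, 0.2]
opening: -0.0001
grasp_force: 0.0
```

View pics/a4.png

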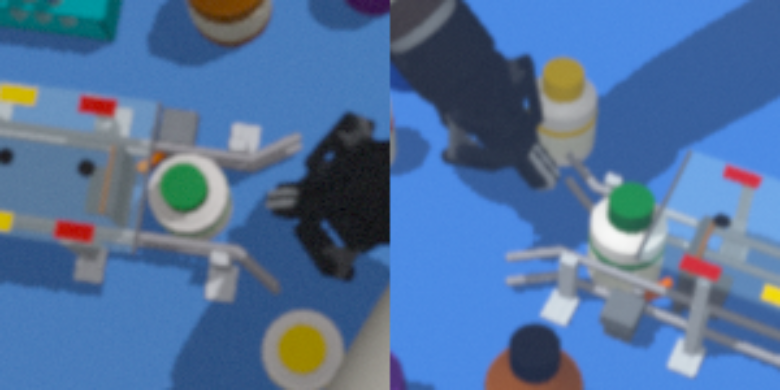

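The green bottle stands upright in the lane mouth just short of the cover, in the top crop at (185,190). The leaned, shut gripper is behind it at (285,200). Lowering to push height.

```bash
cat >> h.py <<'E'
O=np.array([.5355,-.0815]); a_=np.radians(-7.95); EX=np.array([np.cos(a_),np.sin(a_)]); EY=np.array([-np.sin(a_),np.cos(a_)])
RNG["red"]=[((0,130,60),(7,255,255)),((172,130,60),(180,255,255))]; RNG["yellow"]=[((20,130,70),(34,255,255))]; RNG["green"]=[((50,110,25),(85,255,255))]
lane=lambda p:(np.array([(p[:2]-O)@EX,(p[:2]-O)@EY])*1000).round(1)
world=lambda x,y:(O+EX*x/1000+EY*y/1000).round(4)
def look(tag,*cols):
    I={n:bot.camera(n) for n in CM}
    for n in CM: cv2.imwrite(f"pics/{n}{tag}.png",cv2.cvtColor(I[n],cv2.COLOR_RGB2BGR))
    for n in CM:
        for c in cols:
            for uv,s in blobs(I[n],c,8):
                if s[4]>8 and (n=="top" or 250<uv[0]<540): print(n,c,uv,s[2:],"lane",lane(ray(n,uv,.085)))
    print("tcp lane",lane(bot.get_obs()["ee_pos"]))
E
python3 -m crank '[[[0,0,-0.8,0,0,0],[0,0,-0.75,0,0,0],[0,0,0,0,0,0],[0,0,0,0,0,0]]]'; python3 -c "
from h import *
look(5,'green','orange')"
```

```text
time: 8.17
ee_pos: [0.5279, -0.1215, 0.061]
tcp_rot: [-180.0, -40.0, 82.0]
wrist_force: [-0.6, -0.0, 0.3]
opening: -0.0003
grasp_force: 0.0
scene green [372.4, 209.2] [17, 18, 246] lane [-2.3 44.9]
scene green [476.3, 218.6] [14, 8, 63] lane [-72.7 248. ]
scene green [464.0, 256.7] [17, 10, 93] lane [ 30.4 248.1]
top green [175.6, 161.7] [14, 7, 77] lane [ 55.7 255.7]
top green [270.2, 201.8] [17, 18, 238] lane [-0.3 45. ]
top green [62.9, 204.1] [8, 7, 43] lane [-66.5 468. ]
top green [165.2, 209.5] [15, 8, 94] lane [-47.1 255.7]
top orange [296.2, 121.5] [11, 25, 160] lane [179.4  19.2]
top orange [260.4, 190.2] [4, 4, 11] lane [20.8 69.1]
tcp lane [ -1.5 -40.9]
```

```bash
python3 -m crank '[[[0.1,0.718,0,0,0,0],[0.1,0.718,0,0,0,0],[0.035,0.248,0,0,0,0],[0.035,0.248,0,0,0,0],[0.035,0.248,0,0,0,0],[0.035,0.248,0,0,0,0],[0.035,0.248,0,0,0,0],[0.035,0.248,0,0,0,0]]]'; python3 -m crank '[[[0.035,0.248,0,0,0,0],[0.035,0.248,0,0,0,0],[0.035,0.248,0,0,0,0],[0.035,0.248,0,0,0,0]]]'; python3 -c "
from h import *
look(6,'green','orange')"
```

```text
time: 8.93
ee_pos: [0.5362, -0.0632, 0.0605]
tcp_rot: [-180.0, -40.0, 82.0]
wrist_force: [-2.1, -6.0, 4.1]
opening: -0.0001
grasp_force: 3.1
time: 9.27
ee_pos: [0.539, -0.0435, 0.0605]
tcp_rot: [-180.0, -39.9, 82.0]
wrist_force: [-2.3, -5.7, 3.6]
opening: 0.0004
grasp_force: 3.0
scene green [392.3, 215.3] [16, 18, 182] lane [-5.1 88.4]
scene green [476.3, 218.6] [14, 8, 63] lane [-72.7 248. ]
scene green [464.0, 256.8] [17, 11, 94] lane [ 30.6 248.1]
top green [175.6, 161.7] [14, 7, 77] lane [ 55.7 255.7]
top green [62.9, 204.1] [8, 7, 44] lane [-66.5 468. ]
top green [165.1, 209.5] [15, 8, 95] lane [-47.2 255.9]
top orange [296.3, 121.3] [11, 25, 153] lane [179.9  19. ]
tcp lane [-2.  38.7]
```

```bash
python3 -m crank '[[[0.035,0.248,0,0,0,0],[0.035,0.248,0,0,0,0],[0.035,0.248,0,0,0,0],[0.035,0.248,0,0,0,0],[0.035,0.248,0,0,0,0],[0,0,0,0,0,0]]]'; python3 -c "
from h import *
look(7,'green','orange')
a=cv2.imread('pics/top7.png')[130:280,200:350]; b=cv2.imread('pics/scene7.png')[150:300,300:450]
cv2.imwrite('pics/a7.png',cv2.resize(np.hstack([a,b]),None,fx=2.6,fy=2.6))"
```

```text
time: 9.87
ee_pos: [0.5423, -0.0181, 0.0603]
tcp_rot: [-180.0, -40.0, 82.0]
wrist_force: [-0.1, -0.5, 0.5]
opening: 0.0001
grasp_force: 0.2
scene green [403.8, 220.2] [16, 15, 130] lane [ -3.3 114.2]
scene green [476.3, 218.6] [14, 8, 63] lane [-72.7 248. ]
scene green [463.8, 256.7] [17, 10, 93] lane [ 30.6 247.7]
top green [175.6, 161.7] [14, 7, 76] lane [ 55.7 255.7]
top green [62.8, 204.0] [8, 7, 45] lane [-66.3 468.3]
top green [165.1, 209.5] [15, 8, 95] lane [-47.2 255.9]
top orange [296.4, 121.3] [10, 24, 152] lane [179.9  18.8]
tcp lane [-2.2 63.5]
```

View pics/a7.png

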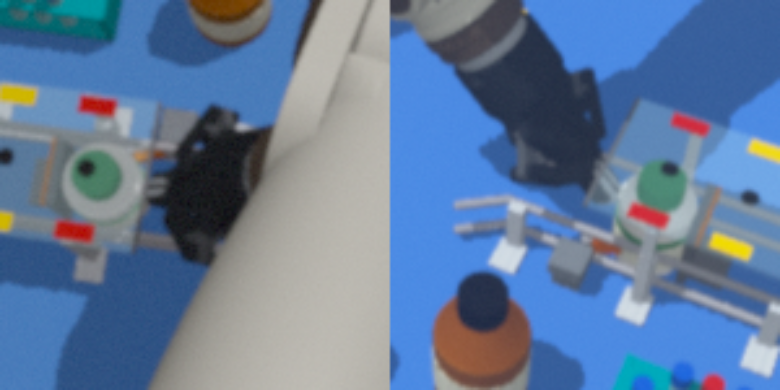

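The green bottle is under the cover, and the catch, in the top crop at (150,155), is still lying aside. It needs a few more millimetres.

```bash
python3 -m crank '[[[0.014,0.099,0,0,0,0],[0.014,0.099,0,0,0,0],[0,0,0,0,0,0]]]'; python3 -c "
from h import *
look(8)"; python3 -m crank '[[[0.01,0.074,0,0,0,0],[0.01,0.074,0,0,0,0],[0,0,0,0,0,0]]]'; python3 -c "
from h import *
look(9)
z=[cv2.imread(f'pics/{n}.png') for n in ('top0','top7','top8','top9')]
z=[x[170:215,225:285] for x in z]; s=[cv2.imread(f'pics/{n}.png')[220:260,365:425] for n in ('scene0','scene7','scene8','scene9')]
cv2.imwrite('pics/a9.png',cv2.resize(np.vstack([np.hstack(z),np.hstack(s)]),None,fx=3.3,fy=3.3,interpolation=cv2.INTER_CUBIC))"
```

```text
time: 10.22
ee_pos: [0.5428, -0.0145, 0.0601]
tcp_rot: [-179.9, -40.0, 82.0]
wrist_force: [-0.4, -2.6, -1.0]
opening: -0.0
grasp_force: 1.2
tcp lane [-2.1 67.3]
time: 10.57
ee_pos: [0.5433, -0.0115, 0.0602]
tcp_rot: [-180.0, -40.0, 82.0]
wrist_force: [-0.8, -1.9, -0.5]
opening: -0.0006
grasp_force: 1.3
tcp lane [-2.  70.4]
```

View pics/a9.png

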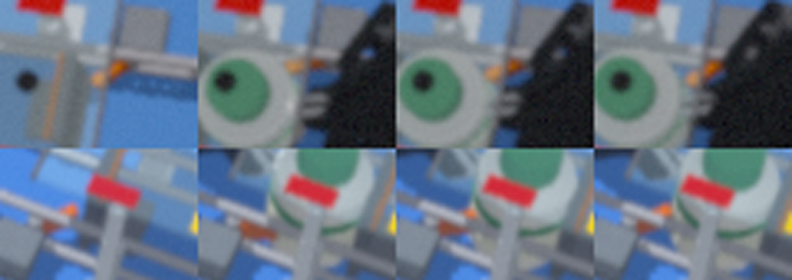

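The catch snaps back behind the green bottle in the last two frames: the orange arm has returned to its original slanted position. I'm retracting and going for yellow.

```bash
python3 -m crank '[[[-0.06,-0.45,0,0,0,0],[-0.126,-0.908,0,0,0,0],[-0.126,-0.908,0,0,0,0],[-0.126,-0.908,0,0,0,0],[-0.126,-0.908,0,0,0,0],[-0.126,-0.908,0,0,0,0],[-0.066,-0.478,0,0,0,0],[0,0,0.8,-0.96,0.134,0],[0,0,0.8,-0.96,0.134,0],[0,0,0.8,-0.96,0.134,0],[0,0,0.8,-0.96,0.134,0],[0,0,0.8,-0.96,0.134,0],[0,0,1,-0.96,0.134,0],[0,0,0,0,0,0]]]'; python3 -c "
from h import *
look(10,'green','yellow')"
```

```text
time: 11.83
ee_pos: [0.5298, -0.1194, 0.1654]
tcp_rot: [179.6, 0.4, 82.2]
wrist_force: [0.2, -0.2, -0.3]
opening: 0.0002
grasp_force: 0.0
scene green [405.9, 220.7] [15, 14, 122] lane [ -4.  118.6]
scene green [476.1, 218.5] [15, 8, 73] lane [-72.8 247.5]
scene green [463.9, 256.7] [17, 10, 94] lane [ 30.5 247.9]
scene yellow [349.3, 161.0] [9, 14, 94] lane [-113.3  -57.6]
scene yellow [444.8, 207.6] [15, 8, 67] lane [-73.1 181.2]
scene yellow [430.5, 244.4] [16, 10, 89] lane [ 30.9 181.5]
top green [175.5, 161.7] [14, 7, 78] lane [ 55.7 256. ]
top green [62.8, 204.0] [8, 7, 45] lane [-66.3 468.3]
top green [165.1, 209.5] [15, 8, 95] lane [-47.2 255.9]
top yellow [206.0, 166.0] [13, 7, 72] lane [ 55.7 190.6]
top yellow [196.5, 214.0] [16, 7, 91] lane [-47.  190.1]
top yellow [320.1, 264.5] [9, 18, 110] lane [-111.6  -74.8]
tcp lane [ -1.5 -38.9]
```

```bash
python3 -m crank '[[[-0.953,-0.096,0,0,0,0],[-0.953,-0.096,0,0,0,0],[-0.953,-0.096,0,0,0,0],[-0.953,-0.096,0,0,0,0],[-0.953,-0.096,0,0,0,0],[-0.953,-0.096,0,0,0,0],[0,0,-0.5,0,0,0],[0,0,-0.9,0,0,0],[0,0,-0.9,0,0,0],[0,0,-0.9,0,0,0],[0,0,-0.25,0,0,0],[0,0,0,0,0,0]]]' 0.8; python3 -m crank '[[[0,0,0,0,0,0],[0,0,0,0,0,0],[0,0,0,0,0,0],[0,0,0,0,0,0],[0,0,0,0,0,0],[0,0,0,0,0,0]]]' 0 30
```

```text
time: 12.93
ee_pos: [0.4126, -0.1324, 0.089]
tcp_rot: [-179.8, -0.1, 82.0]
wrist_force: [-0.3, -0.5, 0.3]
opening: 0.0677
grasp_force: 0.0
time: 13.43
ee_pos: [0.4143, -0.1326, 0.0923]
tcp_rot: [179.9, 0.0, 82.0]
wrist_force: [-1.4, 0.4, 5.0]
opening: 0.0371
grasp_force: 30.5
```

```bash
python3 -m crank '[[[0,0,0.8,0,0,0],[0,0,0.9,0,0,0],[0,0,0.9,0,0,0],[0,0,0.8,0,0,0],[0.6,0.12,0,0,0,0],[0.98,0.218,0,0,0,0],[0.98,0.218,0,0,0,0],[0.98,0.218,0,0,0,0],[0.98,0.218,0,0,0,0],[0.98,0.218,0,0,0,0],[0.4,0.1,0,0,0,0],[0,0,0,0,0,0],[0,0,0,0,0,0],[0,0,-0.8,0,0,0],[0,0,-0.9,0,0,0],[0,0,-0.8,0,0,0],[0,0,-0.3,0,0,0],[0,0,0,0,0,0],[0,0,0,0,0,0]]]'; python3 -c "
from h import *
look(11,'yellow')"
```

```text
time: 15.02
ee_pos: [0.5314, -0.1065, 0.104]
tcp_rot: [180.0, 0.0, 82.0]
wrist_force: [0.7, -1.6, -0.7]
opening: 0.0373
grasp_force: 30.9
scene yellow [347.2, 195.0] [7, 18, 92] lane [-15.3 -19.2]
scene yellow [445.1, 208.0] [15, 7, 59] lane [-72.3 182.1]
scene yellow [430.5, 244.4] [16, 10, 89] lane [ 30.9 181.5]
top yellow [206.2, 166.0] [14, 7, 74] lane [ 55.7 190.2]
top yellow [196.4, 213.9] [16, 7, 88] lane [-46.9 190.3]
tcp lane [  0.1 -25.2]
```

```bash
python3 -m crank '[[[0,0,-0.25,0,0,0],[0,0,-0.25,0,0,0],[0,0,0,0,0,0],[0,0,0,0,0,0]]]'; python3 -m crank '[[[0.069,0.495,0,0,0,0],[0.069,0.495,0,0,0,0],[0.069,0.495,0,0,0,0],[0.069,0.495,0,0,0,0],[0,0,0,0,0,0]]]'; python3 -c "
from h import *
look(12,'yellow')
b=cv2.imread('pics/scene12.png')[150:300,290:490]
cv2.imwrite('pics/a12.png',cv2.resize(b,None,fx=3,fy=3))"
```

```text
time: 15.45
ee_pos: [0.5316, -0.1062, 0.0929]
tcp_rot: [-180.0, -0.0, 82.0]
wrist_force: [0.3, 0.7, -1.6]
opening: 0.0376
grasp_force: 30.9
time: 15.87
ee_pos: [0.5376, -0.0645, 0.0933]
tcp_rot: [180.0, -0.0, 82.1]
wrist_force: [0.0, 0.5, -1.2]
opening: 0.0374
grasp_force: 30.9
scene yellow [365.5, 205.8] [6, 17, 78] lane [-4.5 28.2]
scene yellow [445.8, 208.1] [14, 7, 52] lane [-72.7 183.5]
scene yellow [430.5, 244.4] [16, 10, 89] lane [ 30.9 181.5]
top yellow [289.8, 206.9] [4, 5, 12] lane [-5.   3.4]
tcp lane [-0.3 15.7]
```

View pics/a12.png

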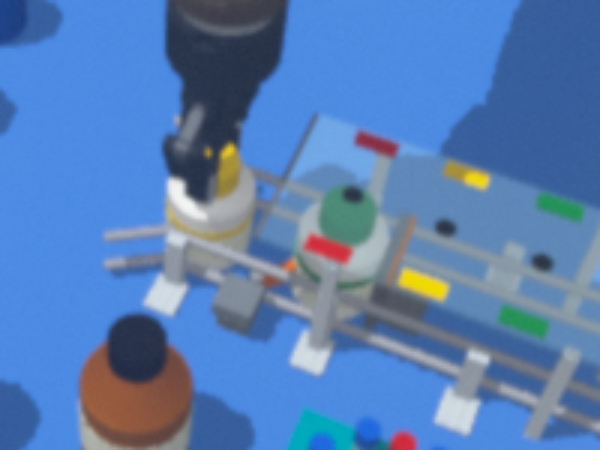

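Yellow is between the rails in the mouth, at crop (210,215), and green is held behind the catch. I'll slide it a bit further, release it and re-tilt the tool.

```bash
python3 -m crank '[[[0.055,0.396,0,0,0,0],[0.055,0.396,0,0,0,0],[0.055,0.396,0,0,0,0],[0,0,-0.04,0,0,0],[0,0,0,0,0,0]]]'; python3 -m crank '[[[0,0,0,0,0,0],[0,0,0,0,0,0],[0,0,0,0,0,0],[0,0,0.5,0,0,0],[0,0,1,0,0,0],[0,0,1,0,0,0],[0,0,0.5,0,0,0]]]' 0.7; python3 -m crank '[[[-0.112,-0.707,0,0.96,-0.134,0],[-0.112,-0.707,0,0.96,-0.134,0],[-0.112,-0.707,0,0.96,-0.134,0],[-0.112,-0.707,0,0.96,-0.134,0],[-0.112,-0.707,0,0.96,-0.134,0],[-0.112,-0.707,0,0.96,-0.134,0],[0,0,-0.8,0,0,0],[0,0,-0.8,0,0,0],[0,0,-0.8,0,0,0],[0,0,-0.8,0,0,0],[0,0,0,0,0,0],[0,0,0,0,0,0]]]' 0;  python3 -c "
from h import *
look(13,'yellow','orange')"
```

```text
time: 16.38
ee_pos: [0.5407, -0.0424, 0.0925]
tcp_rot: [180.0, -0.0, 82.1]
wrist_force: [0.8, 0.1, -0.4]
opening: 0.0372
grasp_force: 30.9
time: 16.97
ee_pos: [0.5413, -0.0432, 0.1557]
tcp_rot: [179.8, -0.0, 82.0]
wrist_force: [0.5, -0.1, 0.2]
opening: 0.06
grasp_force: 0.0
time: 17.97
ee_pos: [0.5269, -0.1277, 0.0884]
tcp_rot: [-179.9, -40.0, 81.9]
wrist_force: [-0.4, -0.6, 1.6]
opening: 0.0
grasp_force: 0.0
scene yellow [370.4, 208.9] [18, 19, 259] lane [-1.2 40.8]
scene yellow [444.9, 207.9] [14, 8, 55] lane [-72.4 181.6]
scene yellow [430.5, 244.4] [16, 10, 89] lane [ 30.9 181.5]
top yellow [206.3, 166.0] [14, 7, 74] lane [ 55.7 190. ]
top yellow [272.1, 201.4] [19, 18, 262] lane [ 1.1 41.2]
top yellow [196.5, 214.0] [16, 7, 91] lane [-47.  190.1]
top orange [296.3, 121.2] [10, 24, 157] lane [180.1  19.1]
top orange [260.4, 190.2] [4, 4, 11] lane [20.8 69.1]
tcp lane [ -1.4 -47.1]
```

```bash
python3 -m crank '[[[0,0,-0.7,0,0,0],[0,0,-0.7,0,0,0],[0,0,0,0,0,0],[0.1,0.718,0,0,0,0],[0.1,0.718,0,0,0,0],[0.035,0.248,0,0,0,0],[0.035,0.248,0,0,0,0],[0.035,0.248,0,0,0,0],[0.035,0.248,0,0,0,0],[0.035,0.248,0,0,0,0],[0.035,0.248,0,0,0,0],[0.035,0.248,0,0,0,0],[0.035,0.248,0,0,0,0]]]'; python3 -c "
from h import *
look(14,'yellow')";  python3 -m crank '[[[0.035,0.248,0,0,0,0],[0.035,0.248,0,0,0,0],[0.035,0.248,0,0,0,0],[0.035,0.248,0,0,0,0],[0,0,0,0,0,0]]]'; python3 -c "
from h import *
look(15,'yellow')"
```

```text
time: 19.15
ee_pos: [0.5372, -0.0601, 0.061]
tcp_rot: [180.0, -39.9, 82.0]
wrist_force: [-2.3, -8.6, 5.4]
opening: 0.0001
grasp_force: 4.2
scene yellow [379.5, 210.9] [9, 15, 71] lane [-4.5 60.1]
scene yellow [444.9, 207.9] [14, 8, 55] lane [-72.4 181.6]
scene yellow [430.7, 244.5] [16, 10, 95] lane [ 31. 182.]
top yellow [206.3, 166.0] [14, 7, 75] lane [ 55.7 190. ]
top yellow [260.2, 200.0] [10, 18, 131] lane [ 0.5 65.9]
top yellow [196.5, 214.0] [16, 7, 91] lane [-47.  190.1]
tcp lane [-1.5 22.1]
time: 19.67
ee_pos: [0.5398, -0.0395, 0.0609]
tcp_rot: [180.0, -40.0, 82.0]
wrist_force: [0.5, -1.6, 1.6]
opening: -0.0001
grasp_force: 1.2
scene yellow [444.9, 207.8] [14, 8, 57] lane [-72.6 181.6]
scene yellow [431.1, 244.5] [17, 10, 95] lane [ 30.6 182.7]
top yellow [206.3, 166.0] [14, 7, 74] lane [ 55.7 190. ]
top yellow [196.4, 214.0] [16, 7, 90] lane [-47.1 190.3]
tcp lane [-1.7 42.1]
```

```bash
cat >> h.py <<'E'
def catch(tag):
    for n,(r0,r1,c0,c1) in {"top":(182,202,245,272),"scene":(228,250,372,396)}.items():
        im=cv2.imread(f"pics/{n}{tag}.png")[r0:r1,c0:c1]; h=cv2.cvtColor(im,cv2.COLOR_BGR2HSV)
        ys,xs=np.nonzero(cv2.inRange(h,(3,70,90),(20,255,255)))
        print(n,tag,len(xs),"" if len(xs)<3 else (xs.mean().round(1)+c0,ys.mean().round(1)+r0,"cols",xs.min()+c0,xs.max()+c0,"rows",ys.min()+r0,ys.max()+r0,"slope",np.polyfit(xs,ys,1)[0].round(2)))
E
python3 -c "
from h import *
for t in (0,6,7,8,9,13,14,15): catch(t)"
```

```text
top 0 36 (np.float64(258.1), np.float64(191.4), 'cols', np.int64(253), np.int64(263), 'rows', np.int64(188), np.int64(195), 'slope', np.float64(-0.55))
scene 0 10 (np.float64(384.5), np.float64(239.6), 'cols', np.int64(379), np.int64(387), 'rows', np.int64(238), np.int64(243), 'slope', np.float64(-0.61))
top 6 3 (np.float64(261.0), np.float64(188.3), 'cols', np.int64(260), np.int64(262), 'rows', np.int64(188), np.int64(189), 'slope', np.float64(0.5))
scene 6 57 (np.float64(382.6), np.float64(245.5), 'cols', np.int64(377), np.int64(388), 'rows', np.int64(242), np.int64(249), 'slope', np.float64(0.33))
top 7 24 (np.float64(256.2), np.float64(189.2), 'cols', np.int64(252), np.int64(262), 'rows', np.int64(188), np.int64(191), 'slope', np.float64(-0.15))
scene 7 33 (np.float64(381.7), np.float64(244.4), 'cols', np.int64(378), np.int64(388), 'rows', np.int64(242), np.int64(246), 'slope', np.float64(0.2))
top 8 35 (np.float64(257.4), np.float64(190.6), 'cols', np.int64(252), np.int64(263), 'rows', np.int64(188), np.int64(194), 'slope', np.float64(-0.35))
scene 8 23 (np.float64(382.9), np.fl
[... 361 characters left out ...]
ws', np.int64(237), np.int64(244), 'slope', np.float64(-0.59))
top 13 37 (np.float64(258.4), np.float64(191.2), 'cols', np.int64(253), np.int64(263), 'rows', np.int64(188), np.int64(195), 'slope', np.float64(-0.56))
scene 13 23 (np.float64(383.7), np.float64(240.0), 'cols', np.int64(378), np.int64(388), 'rows', np.int64(237), np.int64(244), 'slope', np.float64(-0.57))
top 14 0 
scene 14 38 (np.float64(382.7), np.float64(243.7), 'cols', np.int64(378), np.int64(395), 'rows', np.int64(234), np.int64(246), 'slope', np.float64(-0.45))
top 15 2 
scene 15 64 (np.float64(383.4), np.float64(244.5), 'cols', np.int64(377), np.int64(395), 'rows', np.int64(228), np.int64(249), 'slope', np.float64(-0.54))
```

```bash
python3 -m crank '[[[0.035,0.248,0,0,0,0],[0.035,0.248,0,0,0,0],[0.035,0.248,0,0,0,0],[0,0,0,0,0,0]]]';python3 -c "
from h import *
look(16); catch(16)"; python3 -m crank '[[[0.035,0.248,0,0,0,0],[0,0,0,0,0,0]]]';python3 -c "
from h import *
look(17,'green','yellow'); catch(17)"
```

```text
time: 20.1
ee_pos: [0.5417, -0.0245, 0.0605]
tcp_rot: [-180.0, -40.0, 82.0]
wrist_force: [-0.5, -1.3, 2.0]
opening: -0.0002
grasp_force: 1.0
tcp lane [-1.8 57.2]
top 16 15 (np.float64(257.2), np.float64(188.4), 'cols', np.int64(253), np.int64(262), 'rows', np.int64(187), np.int64(189), 'slope', np.float64(0.08))
scene 16 52 (np.float64(383.1), np.float64(244.6), 'cols', np.int64(378), np.int64(395), 'rows', np.int64(228), np.int64(248), 'slope', np.float64(-0.35))
time: 20.37
ee_pos: [0.5423, -0.0196, 0.0603]
tcp_rot: [-179.9, -40.0, 82.0]
wrist_force: [-0.3, -2.0, 1.4]
opening: 0.0001
grasp_force: 1.3
scene green [476.3, 218.6] [14, 8, 63] lane [-72.7 248. ]
scene green [432.8, 229.6] [15, 13, 74] lane [ -6.1 175.1]
scene green [463.8, 256.7] [17, 10, 95] lane [ 30.6 247.7]
scene yellow [445.0, 207.8] [14, 8, 58] lane [-72.7 181.8]
scene yellow [430.6, 244.2] [16, 10, 90] lane [ 30.3 181.6]
top green [175.6, 161.7] [14, 7, 77] lane [ 55.7 255.7]
top green [62.9, 204.0] [8, 7, 44] lane [-66.3 468.1]
top green [165.2, 209.5] [15, 8, 94] lane [-47.1 255.7]
top yellow [206.3, 166.0] [14, 7, 75] lane [ 55.7 190. ]
top yellow [196.5, 213.9] [16, 7, 91] lane [-46.8 190.1]
tcp lane [-1.9 62.1]
top 17 25 (np.float64(256.0), np.float64(189.0), 'cols', np.int64(252), np.int64(262), 'rows', np.int64(188), np.int64(191), 'slope', np.float64(-0.1))
scene 17 39 (np.float64(382.5), np.float64(244.2), 'cols', np.int64(378), np.int64(395), 'rows', np.int64(228), np.int64(247), 'slope', np.float64(-0.23))
```

```bash
python3 -m crank '[[[0.02,0.149,0,0,0,0],[0.014,0.099,0,0,0,0],[0,0,0,0,0,0]]]'; python3 -c "
from h import *
look(18); catch(18)"; python3 -m crank '[[[0.01,0.074,0,0,0,0],[0.01,0.074,0,0,0,0],[0,0,0,0,0,0]]]'; python3 -c "
from h import *
look(19,'yellow'); catch(19)"
```

```text
time: 20.72
ee_pos: [0.543, -0.0148, 0.0603]
tcp_rot: [-179.9, -40.0, 82.0]
wrist_force: [-0.7, -4.0, 0.5]
opening: -0.0002
grasp_force: 1.8
tcp lane [-1.8 67.1]
top 18 38 (np.float64(257.5), np.float64(190.9), 'cols', np.int64(252), np.int64(263), 'rows', np.int64(188), np.int64(194), 'slope', np.float64(-0.4))
scene 18 25 (np.float64(383.3), np.float64(241.1), 'cols', np.int64(378), np.int64(389), 'rows', np.int64(238), np.int64(244), 'slope', np.float64(-0.51))
time: 21.07
ee_pos: [0.5435, -0.012, 0.0604]
tcp_rot: [-180.0, -40.0, 82.0]
wrist_force: [-0.2, -4.2, 0.7]
opening: 0.0
grasp_force: 2.3
scene yellow [445.0, 207.8] [14, 8, 58] lane [-72.7 181.8]
scene yellow [430.7, 244.2] [16, 10, 89] lane [ 30.3 181.7]
top yellow [206.3, 166.0] [14, 7, 75] lane [ 55.7 190. ]
top yellow [196.4, 213.9] [16, 8, 91] lane [-46.9 190.3]
tcp lane [-1.7 70. ]
top 19 37 (np.float64(258.6), np.float64(191.3), 'cols', np.int64(253), np.int64(263), 'rows', np.int64(188), np.int64(195), 'slope', np.float64(-0.59))
scene 19 23 (np.float64(383.4), np.float64(240.2), 'cols', np.int64(378), np.int64(388), 'rows', np.int64(237), np.int64(244), 'slope', np.float64(-0.56))
```

Yellow is latched. Retracting, then on to red.

```bash
python3 -m crank '[[[-0.06,-0.45,0,0,0,0],[-0.126,-0.908,0,0,0,0],[-0.126,-0.908,0,0,0,0],[-0.126,-0.908,0,0,0,0],[-0.126,-0.908,0,0,0,0],[-0.126,-0.908,0,0,0,0],[-0.066,-0.478,0,0,0,0],[0,0,0.8,-0.96,0.134,0],[0,0,0.8,-0.96,0.134,0],[0,0,0.8,-0.96,0.134,0],[0,0,0.8,-0.96,0.134,0],[0,0,0.8,-0.96,0.134,0],[0,0,1,-0.96,0.134,0],[0,0,0,0,0,0]]]'; python3 -c "
from h import *
look(20,'red'); catch(20)
for n in CM:
  for uv,s in blobs(bot.camera(n),'red',40): print(n,uv,ray(n,uv,.0835))"
```

```text
time: 22.33
ee_pos: [0.5299, -0.1195, 0.1653]
tcp_rot: [179.6, 0.4, 82.2]
wrist_force: [0.3, 0.2, 0.0]
opening: 0.0003
grasp_force: 0.0
scene red [264.6, 162.8] [15, 15, 145] lane [ -22.2 -232.8]
scene red [415.1, 197.6] [11, 6, 28] lane [-72.4 115.9]
scene red [399.1, 232.4] [15, 8, 72] lane [ 30.3 115.9]
scene red [423.5, 298.7] [8, 9, 54] lane [150.  204.7]
scene red [392.4, 309.4] [8, 10, 63] lane [193.9 161.6]
scene red [432.0, 313.8] [9, 10, 64] lane [171.5 226.9]
scene red [440.8, 329.9] [9, 11, 73] lane [193.3 248.9]
top red [192.4, 102.3] [7, 8, 35] lane [191.1 247.5]
top red [200.4, 112.7] [7, 8, 40] lane [170.2 225.6]
top red [208.6, 123.6] [6, 8, 41] lane [148.4 203.4]
top red [70.9, 173.5] [8, 8, 44] lane [ -0.7 468.2]
top red [402.5, 229.1] [18, 18, 253] lane [ -17.4 -229. ]
tcp lane [ -1.4 -38.9]
top 20 0 
scene 20 17 (np.float64(385.4), np.float64(239.4), 'cols', np.int64(379), np.int64(389), 'rows', np.int64(237), np.int64(244), 'slope', np.float64(-0.59))
scene [264.7, 162.8] [ 0.47992243 -0.3095339 ]
scene [399.1, 232.4] [0.58040159 0.02909102]
scene [423.6, 298.7] [0.71150535 0.10074722]
scene [392.5, 309.2] [0.74872976 0.05180565]
scene [432.0, 313.8] [0.73588022 0.11961102]
scene [440.8, 329.8] [0.76048442 0.13844746]
top [200.4, 112.7] [0.73590368 0.11887591]
top [208.5, 123.7] [0.71099611 0.10002553]
top [70.9, 173.5] [0.5999978  0.38315381]
top [402.6, 229.1] [ 0.48683396 -0.30636861]
```

```bash
python3 -m crank '[[[-0.211,-0.925,0,0,0,0],[-0.211,-0.925,0,0,0,0],[-0.211,-0.925,0,0,0,0],[-0.211,-0.925,0,0,0,0],[-0.211,-0.925,0,0,0,0],[-0.211,-0.925,0,0,0,0],[-0.211,-0.925,0,0,0,0],[-0.211,-0.925,0,0,0,0],[-0.211,-0.925,0,0,0,0],[-0.211,-0.925,0,0,0,0],[0,0,-0.6,0,0,0],[0,0,-0.9,0,0,0],[0,0,0,0,0,0],[0,0,0,0,0,0]]]' 0.8;  python3 -m crank '[[[0,0,-0.7,0,0,0],[0,0,-0.7,0,0,0],[0,0,-0.4,0,0,0],[0,0,0,0,0,0],[0,0,0,0,0,0]]]'
```

```text
time: 23.7
ee_pos: [0.4849, -0.3057, 0.1284]
tcp_rot: [-179.8, -0.1, 81.9]
wrist_force: [-0.0, -0.2, 0.3]
opening: 0.0683
grasp_force: 0.0
time: 24.12
ee_pos: [0.4861, -0.3059, 0.0947]
tcp_rot: [-180.0, -0.0, 82.0]
wrist_force: [-0.0, -0.7, 0.8]
opening: 0.0679
grasp_force: 0.0
```

```bash
python3 -m crank '[[[0,0,0,0,0,0],[0,0,0,0,0,0],[0,0,0,0,0,0],[0,0,0,0,0,0],[0,0,0,0,0,0],[0,0,0,0,0,0]]]' 0 30; python3 -m crank '[[[0,0,0.7,0,0,0],[0,0,0.8,0,0,0],[0.1,0.45,0,0,0,0],[0.209,0.907,0,0,0,0],[0.209,0.907,0,0,0,0],[0.209,0.907,0,0,0,0],[0.209,0.907,0,0,0,0],[0.209,0.907,0,0,0,0],[0.209,0.907,0,0,0,0],[0.209,0.907,0,0,0,0],[0.209,0.907,0,0,0,0],[0.209,0.907,0,0,0,0],[0.209,0.907,0,0,0,0],[0.109,0.457,0,0,0,0],[0,0,0,0,0,0],[0,0,-0.6,0,0,0],[0,0,-0.4,0,0,0],[0,0,0,0,0,0],[0,0,0,0,0,0]]]'
```

```text
time: 24.62
ee_pos: [0.4864, -0.3064, 0.0955]
tcp_rot: [179.9, 0.0, 82.0]
wrist_force: [-1.6, -0.0, 6.4]
opening: 0.0372
grasp_force: 29.8
time: 26.2
ee_pos: [0.5313, -0.1072, 0.1032]
tcp_rot: [-179.9, -0.0, 81.9]
wrist_force: [-0.8, -0.1, -2.5]
opening: 0.0372
grasp_force: 30.9
```

```bash
python3 -m crank '[[[0.02,0,-0.2,0,0,0],[0,0,-0.13,0,0,0],[0,0,0,0,0,0],[0,0,0,0,0,0]]]'; python3 -m crank '[[[0.069,0.495,0,0,0,0],[0.069,0.495,0,0,0,0],[0.069,0.495,0,0,0,0],[0.069,0.495,0,0,0,0],[0.069,0.495,0,0,0,0],[0.069,0.495,0,0,0,0],[0.04,0.297,0,0,0,0],[0,0,0,0,0,0],[0,0,0,0,0,0]]]'; python3 -c "
from h import *
look(21); catch(21)"
```

```text
time: 26.53
ee_pos: [0.5325, -0.1067, 0.0978]
tcp_rot: [-180.0, 0.0, 82.0]
wrist_force: [-0.4, 0.9, -3.0]
opening: 0.0373
grasp_force: 30.9
time: 27.28
ee_pos: [0.5416, -0.0408, 0.0979]
tcp_rot: [-180.0, 0.0, 82.1]
wrist_force: [-0.2, 0.2, -2.5]
opening: 0.0374
grasp_force: 30.9
tcp lane [ 0.5 40.5]
top 21 0 
scene 21 17 (np.float64(383.6), np.float64(240.2), 'cols', np.int64(378), np.int64(388), 'rows', np.int64(237), np.int64(244), 'slope', np.float64(-0.62))
```

```bash
python3 -m crank '[[[0,0,-0.08,0,0,0],[0,0,-0.05,0,0,0],[0,0,0,0,0,0]]]'; python3 -m crank '[[[0,0,0,0,0,0],[0,0,0,0,0,0],[0,0,0,0,0,0],[0,0,0.5,0,0,0],[0,0,1,0,0,0],[0,0,1,0,0,0],[0,0,0.5,0,0,0]]]' 0.7; python3 -m crank '[[[-0.112,-0.707,0,0.96,-0.134,0],[-0.112,-0.707,0,0.96,-0.134,0],[-0.112,-0.707,0,0.96,-0.134,0],[-0.112,-0.707,0,0.96,-0.134,0],[-0.112,-0.707,0,0.96,-0.134,0],[-0.112,-0.707,0,0.96,-0.134,0],[0,0,-0.8,0,0,0],[0,0,-0.8,0,0,0],[0,0,-0.8,0,0,0],[0,0,-0.8,0,0,0],[0,0,0,0,0,0],[0,0,0,0,0,0]]]' 0;  python3 -c "
from h import *
look(22,'red','orange'); catch(22)"
```

```text
time: 27.63
ee_pos: [0.5416, -0.0416, 0.0957]
tcp_rot: [180.0, -0.0, 82.0]
wrist_force: [-0.6, -0.2, 0.6]
opening: 0.0374
grasp_force: 31.2
time: 28.22
ee_pos: [0.5423, -0.0413, 0.1584]
tcp_rot: [179.8, -0.0, 82.0]
wrist_force: [0.4, 0.0, -0.4]
opening: 0.0598
grasp_force: 0.0
time: 29.22
ee_pos: [0.5279, -0.1259, 0.0911]
tcp_rot: [-179.9, -40.0, 81.9]
wrist_force: [-0.5, 0.1, 1.1]
opening: -0.0001
grasp_force: 0.0
scene red [415.1, 197.6] [13, 8, 52] lane [-72.4 115.9]
scene red [370.2, 208.8] [17, 18, 243] lane [-1.3 40.3]
scene red [399.1, 232.4] [15, 8, 72] lane [ 30.3 115.9]
scene red [423.6, 298.8] [8, 9, 53] lane [150.2 204.9]
scene red [392.4, 309.2] [8, 10, 63] lane [193.6 161.5]
scene red [432.0, 313.8] [9, 10, 64] lane [171.5 226.9]
scene red [440.8, 329.8] [9, 11, 72] lane [193.2 248.9]
top red [192.5, 102.4] [7, 8, 34] lane [191.  247.2]
top red [232.5, 107.7] [6, 7, 34] lane [191.1 159.4]
top red [200.4, 112.8] [7, 8, 39] lane [170.  225.6]
top red [208.6, 123.7] [6, 8, 40] lane [148.2 203.3]
top red [237.1, 170.3] [14, 7, 75] lane [ 55.8 124.5]
top red [70.9, 173.5] [8, 8, 44] lane [ -0.7 468.2]
top red [272.3, 201.4] [18, 18, 253] lane [ 1.1 40.8]
top red [228.2, 218.5] [15, 8, 93] lane [-46.9 124. ]
top orange [296.4, 121.2] [11, 25, 153] lane [180.1  18.9]
top orange [260.4, 190.2] [4, 4, 11] lane [20.8 69.1]
tcp lane [ -0.7 -45.2]
top 22 40 (np.float64(258.6), np.float64(191.9), 'cols', np.int64(253), np.int64(269), 'rows', np.int64(188), np.int64(200), 'slope', np.float64(-0.15))
scene 22 24 (np.float64(384.3), np.float64(239.6), 'cols', np.int64(378), np.int64(389), 'rows', np.int64(236), np.int64(244), 'slope', np.float64(-0.59))
```

```bash
python3 -m crank '[[[-0.04,0,-0.75,0,0,0],[0,0,-0.75,0,0,0],[0,0,0,0,0,0],[0.1,0.718,0,0,0,0],[0.1,0.718,0,0,0,0],[0.035,0.248,0,0,0,0],[0.035,0.248,0,0,0,0],[0.035,0.248,0,0,0,0],[0.035,0.248,0,0,0,0],[0.035,0.248,0,0,0,0],[0.035,0.248,0,0,0,0],[0.035,0.248,0,0,0,0],[0.035,0.248,0,0,0,0]]]'; python3 -m crank '[[[0.035,0.248,0,0,0,0],[0.035,0.248,0,0,0,0],[0.035,0.248,0,0,0,0],[0.035,0.248,0,0,0,0],[0,0,0,0,0,0]]]'; python3 -m crank '[[[0.028,0.198,0,0,0,0],[0.028,0.198,0,0,0,0],[0.028,0.198,0,0,0,0],[0.028,0.198,0,0,0,0],[0,0,0,0,0,0]]]'; python3 -c "
from h import *
look(23); catch(23)"
```

```text
time: 30.4
ee_pos: [0.5375, -0.0588, 0.0621]
tcp_rot: [179.9, -39.9, 82.0]
wrist_force: [-3.4, -9.5, 4.9]
opening: 0.0004
grasp_force: 5.4
time: 30.82
ee_pos: [0.5403, -0.0382, 0.0621]
tcp_rot: [179.9, -39.9, 82.0]
wrist_force: [-0.4, -4.0, 3.6]
opening: -0.0
grasp_force: 2.1
time: 31.23
ee_pos: [0.5425, -0.0225, 0.062]
tcp_rot: [179.9, -39.9, 82.0]
wrist_force: [0.1, -5.0, 3.6]
opening: -0.0
grasp_force: 2.5
tcp lane [-1.2 59.4]
top 23 14 (np.float64(257.3), np.float64(188.4), 'cols', np.int64(253), np.int64(262), 'rows', np.int64(187), np.int64(189), 'slope', np.float64(0.08))
scene 23 55 (np.float64(382.7), np.float64(245.5), 'cols', np.int64(377), np.int64(388), 'rows', np.int64(242), np.int64(249), 'slope', np.float64(0.35))
```

```bash
python3 -m crank '[[[0.014,0.099,0,0,0,0],[0.014,0.099,0,0,0,0],[0.014,0.099,0,0,0,0],[0.007,0.05,0,0,0,0],[0,0,0,0,0,0]]]'; python3 -c "
from h import *
look(24); catch(24)"; python3 -m crank '[[[0.007,0.05,0,0,0,0],[0.003,0.025,0,0,0,0],[0,0,0,0,0,0]]]'; python3 -c "
from h import *
look(25); catch(25)"
```

```text
time: 31.75
ee_pos: [0.5434, -0.0159, 0.0619]
tcp_rot: [180.0, -39.9, 82.0]
wrist_force: [-0.5, -8.2, 5.4]
opening: -0.0001
grasp_force: 4.0
tcp lane [-1.3 66.1]
top 24 24 (np.float64(256.2), np.float64(189.3), 'cols', np.int64(252), np.int64(262), 'rows', np.int64(188), np.int64(191), 'slope', np.float64(-0.18))
scene 24 32 (np.float64(381.5), np.float64(244.4), 'cols', np.int64(378), np.int64(388), 'rows', np.int64(242), np.int64(246), 'slope', np.float64(0.21))
time: 32.1
ee_pos: [0.5436, -0.0145, 0.0619]
tcp_rot: [180.0, -39.9, 82.0]
wrist_force: [-2.3, -8.4, 5.6]
opening: -0.0001
grasp_force: 4.4
tcp lane [-1.3 67.5]
top 25 30 (np.float64(256.6), np.float64(189.9), 'cols', np.int64(252), np.int64(263), 'rows', np.int64(188), np.int64(192), 'slope', np.float64(-0.23))
scene 25 26 (np.float64(381.4), np.float64(243.8), 'cols', np.int64(378), np.int64(388), 'rows', np.int64(240), np.int64(245), 'slope', np.float64(0.01))
```

```bash
python3 -m crank '[[[0.007,0.05,0,0,0,0],[0.003,0.025,0,0,0,0],[0,0,0,0,0,0]]]'; python3 -c "
from h import *
look(26); catch(26)"; python3 -m crank '[[[0.007,0.05,0,0,0,0],[0,0,0,0,0,0],[0,0,0,0,0,0]]]'; python3 -c "
from h import *
look(27); catch(27)"
```

```text
time: 32.45
ee_pos: [0.5438, -0.013, 0.0619]
tcp_rot: [180.0, -39.9, 82.0]
wrist_force: [-1.8, -7.8, 6.0]
opening: -0.0002
grasp_force: 4.5
tcp lane [-1.2 69. ]
top 26 37 (np.float64(258.2), np.float64(191.4), 'cols', np.int64(253), np.int64(263), 'rows', np.int64(188), np.int64(195), 'slope', np.float64(-0.56))
scene 26 24 (np.float64(384.0), np.float64(239.9), 'cols', np.int64(378), np.int64(389), 'rows', np.int64(237), np.int64(244), 'slope', np.float64(-0.6))
time: 32.8
ee_pos: [0.544, -0.0121, 0.0619]
tcp_rot: [179.9, -39.9, 82.0]
wrist_force: [-1.7, -8.2, 5.1]
opening: -0.0002
grasp_force: 4.5
tcp lane [-1.1 69.9]
top 27 38 (np.float64(258.3), np.float64(191.3), 'cols', np.int64(253), np.int64(263), 'rows', np.int64(188), np.int64(195), 'slope', np.float64(-0.57))
scene 27 22 (np.float64(384.0), np.float64(239.9), 'cols', np.int64(378), np.int64(388), 'rows', np.int64(237), np.int64(244), 'slope', np.float64(-0.6))
```

The catch is shut behind red, with the slope back at -0.57 in the top view and -0.60 in the scene view. Retracting and checking.

```bash
python3 -m crank '[[[-0.014,-0.1,0,0,0,0],[-0.03,-0.2,0,0,0,0],[-0.06,-0.45,0,0,0,0],[-0.126,-0.908,0,0,0,0],[-0.126,-0.908,0,0,0,0],[-0.126,-0.908,0,0,0,0],[-0.126,-0.908,0,0,0,0],[-0.126,-0.908,0,0,0,0],[-0.126,-0.908,0,0,0,0],[0,0,1,0,0,0],[0,0,1,0,0,0],[0,0,1,0,0,0],[0,0,0,0,0,0],[0,0,0,0,0,0],[0,0,0,0,0,0],[0,0,0,0,0,0],[0,0,0,0,0,0]]]'; python3 -c "
from h import *
look(28); catch(28)
RNG.update(red=[((0,60,70),(8,255,255)),((165,60,70),(180,255,255))],yellow=[((20,50,90),(38,255,255))],green=[((50,60,40),(85,255,255))])
for n in CM:
  im=cv2.cvtColor(cv2.imread(f'pics/{n}28.png'),cv2.COLOR_BGR2RGB)
  for c in('red','yellow','green'):
    for uv,s in blobs(im,c,30):
      l=lane(ray(n,uv,.085))
      if abs(l[0])<25 and 60<l[1]<300: print(n,c,uv,s[2:],l)"
```

```text
time: 34.32
ee_pos: [0.5259, -0.1349, 0.1203]
tcp_rot: [-179.8, -40.0, 81.9]
wrist_force: [-0.1, -1.0, 1.3]
opening: -0.0002
grasp_force: 0.0
tcp lane [ -2.  -54.1]
top 28 36 (np.float64(258.4), np.float64(191.3), 'cols', np.int64(253), np.int64(263), 'rows', np.int64(188), np.int64(195), 'slope', np.float64(-0.55))
scene 28 21 (np.float64(384.3), np.float64(239.7), 'cols', np.int64(378), np.int64(388), 'rows', np.int64(237), np.int64(244), 'slope', np.float64(-0.59))
scene red [403.9, 225.6] [25, 24, 361] [  9.8 119. ]
scene yellow [434.5, 236.6] [25, 28, 405] [  9.2 183.2]
scene green [466.4, 248.1] [23, 29, 408] [  8.7 247.4]
top red [234.8, 196.0] [18, 19, 245] [  1.2 119.2]
top yellow [204.3, 192.9] [21, 19, 272] [ -1.4 182.9]
top green [173.5, 189.1] [21, 19, 283] [ -2.6 247.8]
```

```bash
python3 -c "
from workcell import bot
print(bot.job_done())"
```

```text
the job is handed in; nothing more can be done
None
```

The job is handed in: all three bottles are in the lane with green deepest, then yellow, then red, at about y = 248, 183 and 119 mm by the top camera, and the catch is shut behind red; the hand-in call returned no verdict.

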